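Lay out gears and shaft supports in two rows on the assembly tray

ROBOT

A 6-joint arm with a two-finger parallel gripper is mounted at the origin on the work surface. World frame = base frame: x ahead of the robot, y to its left, z up, the work surface at z = 0. Lengths are in m, angles in rad, forces in N, time in s.
With the tool pointing down it reaches from about 0.4 to 0.825 m from the base axis. Payload 7 kg.
Tool frame: the origin (TCP) lies on the front face of the gripper's body, between the roots of the fingers; the fingertips stand 73 mm ahead of it and the grasp point (between the pads) lies 54 mm ahead of it; z points along the fingers, y is the line along which they close (so a half turn about z gives the same grasp; the last joint's range is limited). The gripper opens to 85 mm and grips with 20 to 120 N. Pads are 22 mm wide; open, the fingers measure 114 mm over their backs; the gripper's body (76 mm by 85 mm) begins 54 mm behind the grasp point. The pads swing forward as they close: fully open they stand 13 mm farther back than shut.
Start: joints at [-0.925, 0.359, 0.012, 0, -1.224, -0.288], TCP at [0.236, -0.632, 0.304] pointing down, gripper open.
Joint ranges: [-3.07, 3.07], [-1.43, 2.12], [-1.02, 1.25], [-3.03, 1.67], [-3.05, -0], [-3.03, 3.03]. Speed limits (rad/s): [2.39, 2.39, 3.01, 3.14, 3.14, 3.14].

INTERFACE

Orientations are given as a rotation vector (axis times angle).
In Python, from rig import ctrl gives the robot as it stands.
- The arm moves only by the tool send_rows, never from a script. Its argument "targets" is a list that holds one entry, the list of rows, each a list of 5 numbers: the opening, from 0 (shut) to 1 (fully open), then the shift along the tool's x, y, z in units of 0.4 m (1.0 is 0.4 m), then the turn about the tool's z in units of 360 degrees (1.0 is 360 degrees). In form: [[[gripper, tx, ty, tz, twist], ...]]. A call has 1 to 10 rows; each row is the pose to reach, as a shift and turn from the pose commanded when the call began, along the tool's axes at that moment, turning the shorter way round; what a row does not reach only later rows make up. A row lasts 1/10 s, in which the tool goes at most 50 mm and 8.59 degrees, less where a joint would pass 70% of its speed; a pose out of reach is approached as far as the arm can. A call with a number of a shift or a turn outside -1 to 1 is refused whole. A call with a gripper value outside its range is refused whole. The fingers move at their own pace and stop on an object; "force" is the grip in N (left out, the last holds). Time passes only in rows, so rows that repeat a pose let the fingers close. It gives the time, the measured TCP pose, the force, the opening and the grip force at its end, in the units of the state.
- ctrl.state(): the state, without advancing time (a new reading comes with each control period).
- ctrl.snapshot(name): name is "scene" or "top"; returns the picture (480x640x3 uint8, blue, green, red); there is no depth.
- ctrl.calibration(name): a dict with "vfov" (degrees; the focal length in pixels is half the picture's height over the tangent of half this angle, whatever the lens; pixels are square), "cx", "cy" (the principal point, pixels), "R" (3x3) and "t" (3): a world point X has camera coordinates R X + t. Camera axes: x right, y down, z forward; pixel columns grow to the right and rows downward; lengths in m; the calibration is good to about 2 mm. A picture is of the moment at which its call begins. calibration takes no time and is no camera call.
- ctrl.close_job(): hands the job in; it is judged then, once.
The state is a dict: "time": time; "q": joint angles; "qvel": joint speeds; "tau": joint torques, N m; "position": TCP position; "eef_rot": TCP orientation; "ft_force": force on the tool from outside, world axes, zero at the start; "torque": the same for the moment, N m; "width": finger opening in m; "gripper_force": force on a finger pad.
Only numpy, scipy, OpenCV 4.12 (cv2) and the standard library are available. Lean on these libraries where they do the work, as an engineer would, in place of code of your own. Each camera call takes 0.05 s, during which the arm holds its last target. There are 200 camera calls.

TASK

Fill the assembly tray from the two parts on the sloping stand and the two on the bench, so that one row holds the three gears and the other the three shaft supports, each kind in the row where one of it already sits. Set each part down gently, without dropping it, standing flat and centred on its marked square, the supports square to the tray and turned the same way as the one already there. Leave the two parts already on the tray, the spray can, the jar, the whetstone and the screwdriver where they are.

Things in the scene. Friction and masses are not known exactly. Their poses are not given: they have to be found in the camera images.
- tray: Fixed plywood tray, 154 (x) by 222 (y) mm, floor 6 mm thick, rim 5 mm wide and 12 mm high over the bench. Origin at the centre of its underside. On the floor are six flat grey marked squares, 56 mm wide, in two rows of three: row a (near, x = -31 mm) and row b (far, x = +31 mm); each row runs along the tray's y, its squares 64 mm apart.
- cell_a1 (a point): Centre of a marked square on the tray floor: row a, place 1 (y = -64 mm in the tray's frame), 6 mm above the bench.
- cell_a2 (a point): Centre of a marked square on the tray floor: row a, place 2 (y = 0 mm in the tray's frame), 6 mm above the bench.
- cell_a3 (a point): Centre of a marked square on the tray floor: row a, place 3 (y = 64 mm in the tray's frame), 6 mm above the bench.
- cell_b1 (a point): Centre of a marked square on the tray floor: row b, place 1 (y = -64 mm in the tray's frame), 6 mm above the bench.
- cell_b2 (a point): Centre of a marked square on the tray floor: row b, place 2 (y = 0 mm in the tray's frame), 6 mm above the bench.
- cell_b3 (a point): Centre of a marked square on the tray floor: row b, place 3 (y = 64 mm in the tray's frame), 6 mm above the bench.
- stand: Fixed sloping stand, 115 (x) by 224 (y) mm, origin at the centre of its underside, z up. Its plate, 200 mm wide, rises towards +x at 35 degrees from a lip (8 mm off the plate) at x = -40 mm, z = 24 mm, to x = +42, z = 81 mm. A round bar 14 mm thick runs along y above the plate, axis at x = -2, z = 129 mm, on posts 14 by 8 mm at y = +-108 mm: in the way of a gripper coming straight down.
- gear_1: Plain steel spur gear: toothed disc 48 mm across and 10 mm thick, with a round hub 18 mm across standing 26 mm above the disc (36 mm in all), about 170 g. Origin at the centre of the disc's underside, z along the hub. It starts on the sloping stand, its underside on the 35 degree plate and its lower edge at the lip.
- support_1: Plain aluminium shaft support: rectangular foot 48 (x) by 34 (y) by 10 mm, carrying an upright lug 30 (x) by 14 (y) mm that stands 26 mm above the foot (36 mm in all), about 75 g. Origin at the centre of the foot's underside, z along the lug. It starts on the sloping stand, its underside on the 35 degree plate and its lower edge at the lip.
- gear_2: Plain steel spur gear: toothed disc 48 mm across and 10 mm thick, with a round hub 18 mm across standing 26 mm above the disc (36 mm in all), about 170 g. Origin at the centre of the disc's underside, z along the hub. It starts upright on the bench, to the left of the tray.
- support_2: Plain aluminium shaft support: rectangular foot 48 (x) by 34 (y) by 10 mm, carrying an upright lug 30 (x) by 14 (y) mm that stands 26 mm above the foot (36 mm in all), about 75 g. Origin at the centre of the foot's underside, z along the lug. It starts upright on the bench, to the left of the tray.
- gear_3: Plain steel spur gear: toothed disc 48 mm across and 10 mm thick, with a round hub 18 mm across standing 26 mm above the disc (36 mm in all), about 170 g. Origin at the centre of the disc's underside, z along the hub. It starts already in place on one square of the tray and must be left there.
- support_3: Plain aluminium shaft support: rectangular foot 48 (x) by 34 (y) by 10 mm, carrying an upright lug 30 (x) by 14 (y) mm that stands 26 mm above the foot (36 mm in all), about 75 g. Origin at the centre of the foot's underside, z along the lug. It starts already in place on one square of the tray and must be left there.
- spray_can: Bystander: loose upright spray can, 52 mm across, 170 mm high. Origin at the centre of its underside.
- jar: Bystander: loose upright glass jar with a metal lid, 60 mm across, 90 mm high. Origin at the centre of its underside.
- whetstone: Bystander: loose sharpening block, 60 (x) by 150 (y) by 26 mm. Origin at the centre of its underside.
- screwdriver: Bystander: loose screwdriver lying along its x, about 200 mm long, under 35 mm thick, handle towards -x. Origin under its middle.
Things that resemble listed ones, but are neither listed nor needed, are in the scene too. What is shaped like the gear_2 but yellow is not meant.

How it is judged:
At the end, for the whole second after the job is handed in: One row holds the three gears, the other the three supports, one part per square, each within 8 mm of its centre, resting on the tray floor, upright within 5 degrees, the supports' long sides within 8.5 degrees of the tray's x (either way round); all at rest and released (((horizontal distance between any of gear_1, gear_2, gear_3 and cell_a1 below 0.008 m and horizontal distance between any of gear_1, gear_2, gear_3 and cell_a2 below 0.008 m and horizontal distance between any of gear_1, gear_2, gear_3 and cell_a3 below 0.008 m and horizontal distance between any of support_1, support_2, support_3 and cell_b1 below 0.008 m and horizontal distance between any of support_1, support_2, support_3 and cell_b2 below 0.008 m and horizontal distance between any of support_1, support_2, support_3 and cell_b3 below 0.008 m) or (horizontal distance between any of gear_1, gear_2, gear_3 and cell_b1 below 0.008 m and horizontal distance between any of gear_1, gear_2, gear_3 and cell_b2 below 0.008 m and horizontal distance between any of gear_1, gear_2, gear_3 and cell_b3 below 0.008 m and horizontal distance between any of support_1, support_2, support_3 and cell_a1 below 0.008 m and horizontal distance between any of support_1, support_2, support_3 and cell_a2 below 0.008 m and horizontal distance between any of support_1, support_2, support_3 and cell_a3 below 0.008 m)) and angle between each of gear_1, gear_2, gear_3, support_1, support_2, support_3's own z axis and vertical below 0.09 rad and z of each of gear_1, gear_2, gear_3, support_1, support_2, support_3 in the frame of tray below 0.012 m and angle between the x axis of each of support_1, support_2, support_3 and the x axis of tray, either way round below 0.15 rad and linear speed of each of gear_1, gear_2, gear_3, support_1, support_2, support_3 below 0.02 m/s); the robot touches nothing.
It fails at once if the spray can, jar, whetstone or screwdriver is pushed more than 25 mm (distance of any of spray_can, jar, whetstone, screwdriver from where it was at the start of the episode above 0.025 m).
It fails at once if the spray can or the jar is tipped (angle between any of spray_can, jar's own z axis and vertical above 0.3 rad).
It fails at once if a part that was already on the tray is shifted more than 8 mm (distance of any of gear_3, support_3 from where it was at the start of the episode above 0.008 m).
It fails at once if a gear or support is dropped or flung (moves faster than 0.5 m/s with no finger on it, a fall of about 13 mm) ((linear speed of gear_1 above 0.5 m/s and contact force between gear_1 and the fingers below 0.05 N) or (linear speed of gear_2 above 0.5 m/s and contact force between gear_2 and the fingers below 0.05 N) or (linear speed of support_1 above 0.5 m/s and contact force between support_1 and the fingers below 0.05 N) or (linear speed of support_2 above 0.5 m/s and contact force between support_2 and the fingers below 0.05 N)).
It also fails if it takes over 72 s, if anything falls off the work surface, if the arm or the gripper's body presses on something with over 40 N, if the wrist force passes 120 N, or if a joint passes its speed limit or range.

## Working session

There is one attempt and no reset: what is moved stays moved. The work goes in short steps, Python scripts to look and compute and a tool call to move; the robot and the scene stay as the last step left them, time stands still between calls to the robot, and variables do not carry over. Pictures are saved under pics/ and viewed, at most 10 in all, crops included, and the job is handed in when it is done.

Besides the shell and the picture viewer there is one more tool, called after "Emit:" as name(argument=value, ...) on one line, values as JSON. send_rows: Moves the arm, as the interface text tells. Its arguments: {"type":"object","properties":{"targets":{"type":"array","items":{"type":"array","items":{"type":"array","items":{"type":"number"}}}},"force":{"type":"number"}},"required":["targets"]}

```bash
mkdir -p pics; ls; python3 - <<'E'
from rig import ctrl
import cv2,json,numpy as np
for n in("scene","top"):
    im=ctrl.snapshot(n); cv2.imwrite(f"pics/{n}0.png",im)
    c=ctrl.calibration(n); print(n,c)
s=ctrl.state(); print(s)
E
```

```text
pics
scene {'vfov': 57.405302472867255, 'cx': 313.85795402667856, 'cy': 237.96660530572936, 'R': array([[-0.80360808,  0.5950259 , -0.01257917],
       [ 0.37968657,  0.49627791, -0.78073449],
       [-0.45831448, -0.63218069, -0.62473628]]), 't': array([ 0.47843527, -0.18732316,  1.28659761])}
top {'vfov': 57.30171748702118, 'cx': 319.64064743423364, 'cy': 243.28466736596232, 'R': array([[ 0.01996943, -0.9996007 ,  0.01999141],
       [-0.99629717, -0.02156793, -0.08322727],
       [ 0.08362521, -0.01825538, -0.99633005]]), 't': array([-0.03029257,  0.60413533,  1.02780103])}
{'time': 0.1, 'q': array([-9.24884486e-01,  3.59319505e-01,  1.11901393e-02, -3.18725706e-04,
       -1.22408011e+00, -2.88110815e-01]), 'qvel': array([-0.00155938, -0.00175296,  0.00314996,  0.00285645, -0.00014202,
       -0.00062883]), 'tau': array([-2.68434378e-03, -5.84764409e+01,  2.94109404e+01,  6.95460498e+00,
       -3.18443454e-03, -4.86748348e-06]), 'position': array([ 0.23628971, -0.63196932,  0.30306997]), 'eef_rot': array([ 5.58805863e-01, -3.09111946e+00, -2.19374950e-03]), 'ft_force': array([-0.43951666,  0.3778149 ,  0.30951837]), 'torque': array([-0.02401819,  0.02047284, -0.02872463]), 'gripper_force': 0.0, 'width': 0.08521023236529993}
```

View pics/scene0.png

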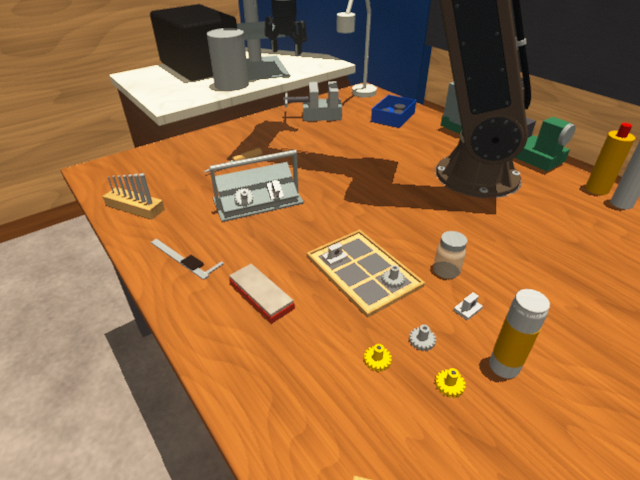

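View pics/top0.png

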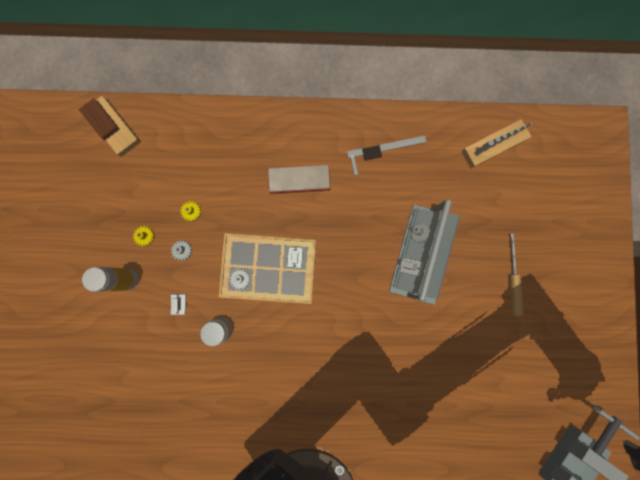

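The top view (up is +x, left is +y) shows the candidates for gear_2:
- Grey gear at (181,250): chosen.
- Yellow gears at (190,211) and (143,236): decoys.

The other parts:
- Bench support at (178,304)
- Stand gear at (419,230)
- Stand support at (410,267)
- Tray gear at (239,279), near row, place 3
- Tray support at (295,257), far row, place 1

I'll check these in close crops.

```bash
cat > h.py <<'E'
import numpy as np,cv2
from rig import ctrl
from scipy.spatial.transform import Rotation as Ro
C={n:ctrl.calibration(n) for n in("scene","top")}
def ray(n,u,v):
    c=C[n];f=240/np.tan(np.radians(c["vfov"]/2));R=np.array(c["R"])
    return -R.T@c["t"],R.T@np.array([(u-c["cx"])/f,(v-c["cy"])/f,1])
def onz(n,u,v,z):
    o,d=ray(n,u,v); return o+d*(z-o[2])/d[2]
def px(n,X):
    c=C[n];f=240/np.tan(np.radians(c["vfov"]/2));p=np.array(c["R"])@np.asarray(X)+c["t"]
    return np.array([f*p[0]/p[2]+c["cx"],f*p[1]/p[2]+c["cy"]])
def tri(uv1,uv2):
    (a,d),(b,e)=ray("scene",*uv1),ray("top",*uv2)
    s=np.linalg.lstsq(np.c_[d,-e],b-a,rcond=None)[0];p,q=a+d*s[0],b+e*s[1]
    return (p+q)/2,np.linalg.norm(p-q)
E
python3 - <<'E'
import cv2,numpy as np
t=cv2.imread("pics/top0.png");s=cv2.imread("pics/scene0.png")
r=lambda i,k:cv2.resize(i,None,fx=k,fy=k,interpolation=cv2.INTER_CUBIC)
cv2.imwrite("pics/cropA.png",r(t[195:345,130:330],4))
B=np.zeros((550,800,3),np.uint8);B[:,:400]=r(t[195:305,385:465],5);B[:320,400:]=r(s[140:220,205:305],4)
cv2.imwrite("pics/cropB.png",B)
# colour probes
h=cv2.cvtColor(t,cv2.COLOR_BGR2HSV)
for n,(u,v) in dict(rim=(222,265),cell=(243,252),gear=(187,250),wood=(200,280),sup=(183,304),plate=(425,250)).items(): print(n,h[v,u])
E
```

```text
rim [ 17 135 189]
cell [ 21  19 132]
gear [ 30  14 168]
wood [ 13 163 152]
sup [ 30  14 203]
plate [30 17 74]
```

View pics/cropA.png

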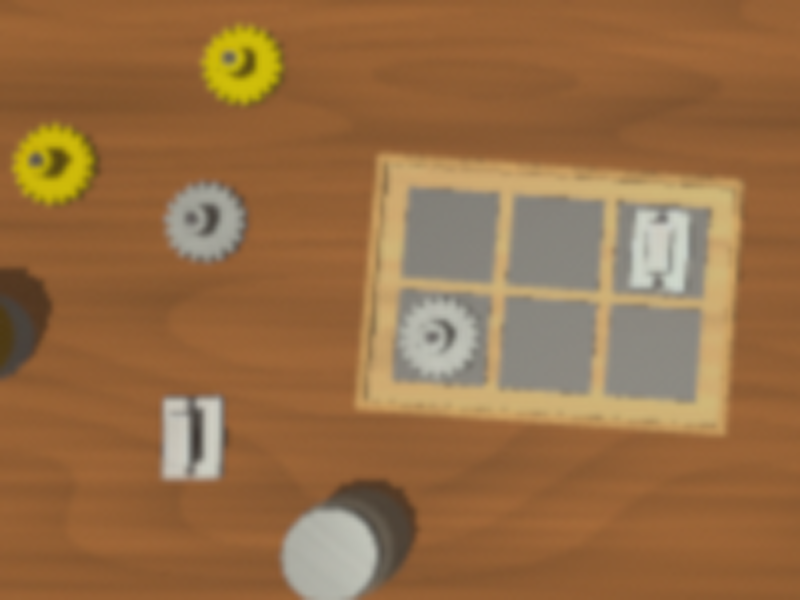

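View pics/cropB.png

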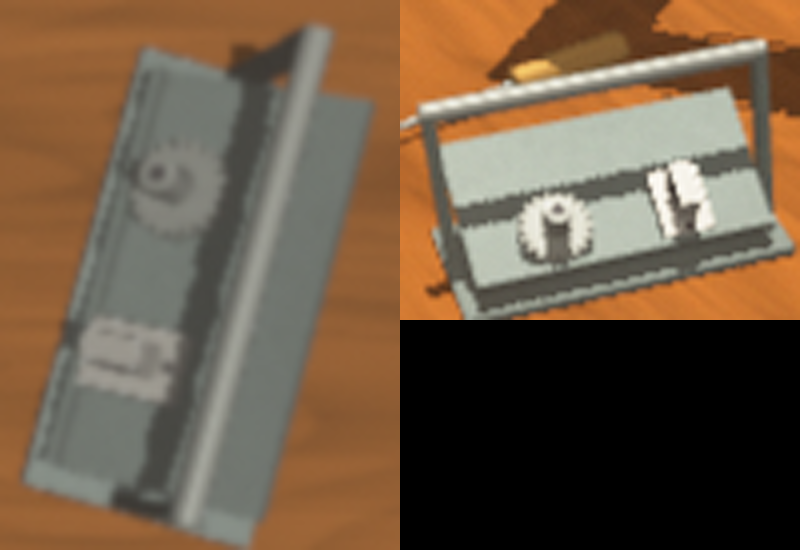

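The crops confirm the grey gear at crop (205,222) and the support at (192,438). The free squares are b3, b2, a2 and a1. On the stand, the lip faces left (+y), the gear's hub leans that way, and the support's lug runs up the slope. Next I'll measure.

```bash
python3 - <<'E'
from h import *
np.set_printoptions(precision=4,suppress=True)
t=cv2.imread("pics/top0.png")
def comps(im,box,fn,amin=60):
    u0,v0,u1,v1=box;h=cv2.cvtColor(im[v0:v1,u0:u1],cv2.COLOR_BGR2HSV).astype(int)
    m=fn(h).astype(np.uint8);n,l,st,ce=cv2.connectedComponentsWithStats(m,connectivity=4)
    out=[]
    for i in range(1,n):
        if st[i,4]>=amin:
            c=cv2.findContours((l==i).astype(np.uint8),cv2.RETR_EXTERNAL,cv2.CHAIN_APPROX_NONE)[0][0].astype(np.float32)[:,0]+[u0,v0]
            out.append((st[i,4],ce[i]+[u0,v0],c.astype(np.float32)))
    return out
print("cells")
P={}
for a,c,k in comps(t,(218,232,318,304),lambda h:(h[...,1]<45)&(h[...,2]<150),250):
    (ru,rv),sz,an=cv2.minAreaRect(k); print(a,c,onz("top",ru,rv,.006),np.add(sz,1)*2.35)
for nm,box in dict(gear2=(165,235,198,266),sup2=(165,290,192,318),gear3=(226,266,252,292),sup3=(284,244,307,271)).items():
    th=150 if nm[-1]=='3' else 0
    for a,c,k in comps(t,box,lambda h:(h[...,1]<60)&(h[...,2]>th),80):
        w=np.array([onz("top",u,v,.008 if nm[-1]=='2' else .014)[:2] for u,v in k],np.float32)
        print(nm,a,"circ",cv2.minEnclosingCircle(w),"rect",cv2.minAreaRect(w))
f=lambda u,v,k,u0,v0:((u+.5)/k-.5+u0,(v+.5)/k-.5+v0)
T=lambda u,v:f(u,v,5,385,195)
S=lambda u,v:f(u-400,v,4,205,140)
b1,e1=tri(S(423,109),T(315,30));b2,e2=tri(S(763,46),T(190,520));print("bar",b1,e1,b2,e2,np.linalg.norm(b1-b2))
print("hub",tri(S(558,210),T(158,172)))
y=(b1-b2)[:2];y/=np.linalg.norm(y);x=np.array([y[1],-y[0]]);o=(b1+b2)[:2]/2+.002*x
print("stand",o,"yaw x",np.degrees(np.arctan2(x[1],x[0])))
for nm,uv in dict(lipT=(147,50),lipB=(25,485)).items():
    w=onz("top",*T(*uv),.03)[:2]-o;print(nm,w@x,w@y)
for nm,uv,z in (("hubtop",(157,172),.0673),("supfoot",(130,360),.048)):
    w=onz("top",*T(*uv),z)[:2];d=w-o;print(nm,w,d@x,d@y)
E
```

```text
cells
457 [242.2867 253.4311] [0.5777 0.1693 0.006 ] [52.7739 52.7739]
456 [268.4605 255.318 ] [0.5746 0.1058 0.006 ] [52.8956 52.5053]
467 [266.3983 280.8415] [0.5123 0.1089 0.006 ] [53.286  53.0908]
459 [292.8627 282.6623] [0.509 0.045 0.006] [52.5053 52.7005]
gear2 294 circ ((0.5817238092422485, 0.31740641593933105), 0.024052007123827934) rect ((0.5825501084327698, 0.31817057728767395), (0.04365373030304909, 0.04597020894289017), 1.2459897994995117)
sup2 303 circ ((0.45331501960754395, 0.31887683272361755), 0.027494654059410095) rect ((0.45299068093299866, 0.3182498514652252), (0.0481574572622776, 0.03336355462670326), 2.597531318664551)
gear3 274 circ ((0.5139780044555664, 0.17427822947502136), 0.02510388195514679) rect ((0.5160743594169617, 0.174422949552536), (0.04600943252444267, 0.04363325238227844), 46.52180480957031)
sup3 286 circ ((0.5711937546730042, 0.04311078041791916), 0.02933996170759201) rect ((0.5712286233901978, 0.042801111936569214), (0.03508000075817108, 0.05403510481119156), 87.26111602783203)
bar [ 0.6934 -0.2917  0.1344] 0.0032843142473884834 [ 0.4798 -0.2376  0.1308] 0.004512875926271074 0.22044807537789074
hub (array([ 0.6379, -0.2394,  0.0664]), np.float64(0.0035024780825415186))
stand [ 0.5861 -0.2666] yaw x -104.22987769350358
lipT -0.05091346134150747 0.10762785547404262
lipB -0.05522318193710936 -0.11026070685321092
hubtop [ 0.6392 -0.2397] -0.039100092578733835 0.04485098668393779
supfoot [ 0.5525 -0.2318] -0.025500599847042248 -0.041147304534342656
```

Everything checks out: the cell spacing is about 63 mm, the bar height about 131 mm, and the gear and foot sizes are right. I'm moving towards gear_2 first.

Emit:
send_rows(targets=[[[1,-0.98,0.73,0,0.05],[1,-0.98,0.73,0,0.05],[1,-0.98,0.73,0,0.05],[1,-0.98,0.73,0,0.05],[1,-0.98,0.73,0,0.05],[1,-0.98,0.73,0,0.05],[1,-0.98,0.73,0,0.05],[1,-0.98,0.73,0,0.05],[1,-0.98,0.73,0,0.05],[1,-0.98,0.73,0,0.05]]], force=30)

```text
time: 1.1
position: [0.5021, -0.2191, 0.3039]
eef_rot: [-0.07, 3.141, 0.0]
ft_force: [1.2, -1.4, 0.1]
width: 0.0854
gripper_force: 0.0
```

```bash
cat > mv.py <<'E'
import sys
from h import *
# usage: mv.py x y z [phi_deg of tool y]  -> tx ty tz twist in move units, from measured pose
def show(*tg):
    s=ctrl.state();M=Ro.from_rotvec(s["eef_rot"]).as_matrix();p=s["position"]
    ph=np.degrees(np.arctan2(M[1,1],M[0,1]))
    print("t %.2f pos %s phi %.2f w %.4f gf %.1f ft %s q6 %.2f"%(s["time"],p.round(4),ph,s["width"],s["gripper_force"],np.round(s["ft_force"],1),s["q"][5]))
    for g in tg:
        d=M.T@(np.array(g[:3])-p)/.4
        tw=0 if len(g)<4 else -((g[3]-ph+180)%360-180)/360
        print(g,"->",d.round(4),"twist %.4f"%tw)
if __name__=="__main__": show(*[list(map(float,a.split(","))) for a in sys.argv[1:]])
E
python3 mv.py .56,.1,.26,92.5 .582,.3175,.2,92.5
```

```text
t 1.10 pos [ 0.5021 -0.2191  0.3039] phi 92.54 w 0.0854 gf 0.0 ft [ 1.2 -1.4  0.1] q6 -1.47
[0.56, 0.1, 0.26, 92.5] -> [-0.1801  0.7906  0.1098] twist 0.0001
[0.582, 0.3175, 0.2, 92.5] -> [-0.2591  1.3313  0.2599] twist 0.0001
```

Emit:
send_rows(targets=[[[1,-0.2,0.98,0.1,0],[1,-0.2,0.98,0.1,0],[1,-0.2,0.98,0.1,0],[1,-0.2,0.98,0.1,0],[1,-0.2,0.98,0.1,0],[1,-0.2,0.98,0.1,0],[1,-0.2,0.98,0.1,0],[1,-0.2,0.98,0.1,0],[1,-0.2,0.98,0.1,0]]])

```text
time: 2.0
position: [0.5644, 0.1784, 0.2624]
eef_rot: [0.075, -3.14, 0.001]
ft_force: [-0.8, -0.7, -0.4]
width: 0.0853
gripper_force: 0.0
```

```bash
python3 mv.py .582,.3175,.2 .582,.3175,.1 .582,.3175,.09
```

```text
t 2.00 pos [0.5644 0.1784 0.2624] phi 92.73 w 0.0853 gf 0.0 ft [-0.8 -0.7 -0.4] q6 -2.16
[0.582, 0.3175, 0.2] -> [-0.0607  0.3454  0.1558] twist 0.0000
[0.582, 0.3175, 0.1] -> [-0.0609  0.3455  0.4058] twist 0.0000
[0.582, 0.3175, 0.09] -> [-0.0609  0.3455  0.4308] twist 0.0000
```

Emit:
send_rows(targets=[[[1,-0.06,0.345,0.15,0],[1,-0.06,0.345,0.15,0],[1,-0.06,0.345,0.15,0],[1,-0.06,0.345,0.2,0],[1,-0.06,0.345,0.3,0],[1,-0.06,0.345,0.38,0],[1,-0.06,0.345,0.425,0],[0.1,-0.06,0.345,0.425,0],[0.1,-0.06,0.345,0.425,0],[0.1,-0.06,0.345,0.425,0]]])

```text
time: 3.0
position: [0.5828, 0.313, 0.0955]
eef_rot: [-0.069, 3.139, 0.002]
ft_force: [0.3, -0.1, 0.8]
width: 0.0438
gripper_force: 0.0
```

```bash
python3 mv.py .582,.3175,.13
```

```text
t 3.00 pos [0.5828 0.313  0.0955] phi 92.51 w 0.0438 gf 0.0 ft [ 0.3 -0.1  0.8] q6 -2.31
[0.582, 0.3175, 0.13] -> [ 0.0014  0.0115 -0.0863] twist 0.0000
```

Emit:
send_rows(targets=[[[0.1,0,0,0,0],[0.1,0,0,0,0],[0.1,0,0,0,0],[0.1,0,0,0,0]]])

```text
time: 3.4
position: [0.5826, 0.3131, 0.0955]
eef_rot: [-0.069, 3.139, 0.002]
ft_force: [-1.1, -0.6, 5.4]
width: 0.0164
gripper_force: 29.3
```

```bash
python3 mv.py .582,.3175,.13
```

```text
t 3.40 pos [0.5826 0.3131 0.0955] phi 92.52 w 0.0164 gf 29.3 ft [-1.1 -0.6  5.4] q6 -2.31
[0.582, 0.3175, 0.13] -> [ 0.001   0.0112 -0.0863] twist 0.0000
```

Emit:
send_rows(targets=[[[0.1,0,0,-0.01,0],[0.1,0,0,-0.04,0],[0.1,0,0,-0.09,0],[0.1,0,0,-0.15,0],[0.1,0,0,-0.15,0],[0.1,0,0,-0.15,0]]])

```text
time: 4.0
position: [0.5821, 0.3127, 0.155]
eef_rot: [-0.068, 3.14, 0.002]
ft_force: [0.2, -0.0, -1.6]
width: 0.0164
gripper_force: 29.3
```

```bash
python3 mv.py .5132,.1089,.15,87.2 .5132,.1089,.1045,87.2
```

```text
t 4.00 pos [0.5821 0.3127 0.155 ] phi 92.49 w 0.0164 gf 29.3 ft [ 0.2 -0.  -1.6] q6 -2.31
[0.5132, 0.1089, 0.15, 87.2] -> [ 0.1943 -0.5016  0.0117] twist 0.0147
[0.5132, 0.1089, 0.1045, 87.2] -> [ 0.1944 -0.5017  0.1254] twist 0.0147
```

Emit:
send_rows(targets=[[[0.1,0.03,-0.07,0,0],[0.1,0.06,-0.17,0,0.0147],[0.1,0.1,-0.28,0,0.0147],[0.1,0.15,-0.39,0,0.0147],[0.1,0.18,-0.46,0,0.0147],[0.1,0.194,-0.495,0,0.0147],[0.1,0.194,-0.502,0,0.0147],[0.1,0.194,-0.502,0.01,0.0147],[0.1,0.194,-0.502,0.01,0.0147]]])

```text
time: 4.9
position: [0.5137, 0.1094, 0.1492]
eef_rot: [-0.076, -3.14, 0.0]
ft_force: [-0.8, 0.5, -2.3]
width: 0.0164
gripper_force: 29.4
```

```bash
python3 - <<'E'
from mv import *
show([.5132,.1089,.1045,87.2])
im=ctrl.snapshot("top");s=ctrl.snapshot("scene")
r=lambda i,k:cv2.resize(i,None,fx=k,fy=k,interpolation=cv2.INTER_CUBIC)
B=np.zeros((600,800,3),np.uint8);B[:,:400]=r(im[220:320,215:315][:, :100],4)[:600,:400] if 0 else 0
B[:400,:400]=r(im[220:320,220:320],4);B[:400,400:]=r(s[200:330,300:430],400/130)
cv2.imwrite("pics/p1.png",B[:400])
E
```

```text
t 4.90 pos [0.5137 0.1094 0.1492] phi 87.23 w 0.0164 gf 29.4 ft [-0.8  0.5 -2.3] q6 -2.20
[0.5132, 0.1089, 0.1045, 87.2] -> [ 0.0011 -0.0013  0.1118] twist 0.0001
```

View pics/p1.png

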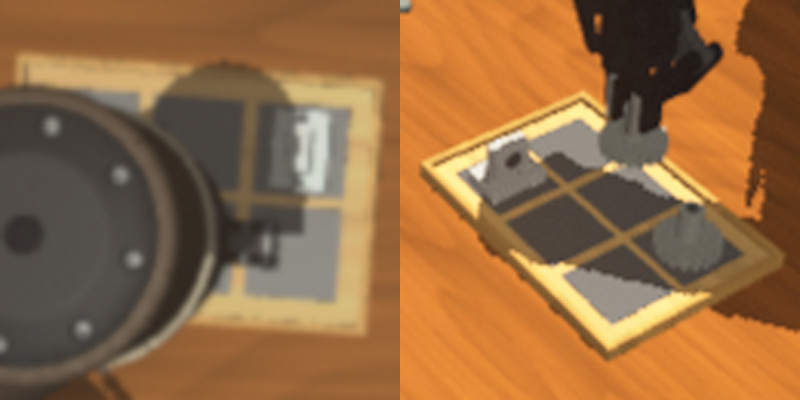

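The gear hangs upright over a2 at crop (633,145); the top view is blocked by the arm. I'm lowering it and releasing with the fingers only partly open.

Emit:
send_rows(targets=[[[0.1,0.001,-0.001,0.04,0],[0.1,0.001,-0.001,0.08,0],[0.1,0.001,-0.001,0.1,0],[0.1,0.001,-0.001,0.11,0],[0.1,0.001,-0.001,0.114,0],[0.1,0.001,-0.001,0.117,0],[0.1,0.001,-0.001,0.118,0]]])

```text
time: 5.7
position: [0.5131, 0.1084, 0.1031]
eef_rot: [0.076, 3.14, 0.001]
ft_force: [0.6, 1.2, -1.6]
width: 0.0163
gripper_force: 29.4
```

Emit:
send_rows(targets=[[[0.1,0,0,0.002,0],[0.1,0,0,0.003,0],[0.1,0,0,0.004,0],[0.1,0,0,0.004,0]]])

```text
time: 6.1
position: [0.513, 0.1082, 0.1015]
eef_rot: [0.076, 3.14, 0.0]
ft_force: [-1.5, -0.0, 3.0]
width: 0.0163
gripper_force: 29.9
```

Emit:
send_rows(targets=[[[0.25,0,0,0,0],[0.45,0,0,0,0],[0.45,0,0,0,0],[0.45,0,0,-0.02,0],[0.45,0,0,-0.08,0],[0.45,0,0,-0.16,0],[0.6,0.05,0.1,-0.2,0],[0.8,0.1,0.22,-0.2,0],[1,0.13,0.34,-0.2,-0.014],[1,0.14,0.46,-0.2,-0.014]]])

```text
time: 7.1
position: [0.4648, 0.2962, 0.1825]
eef_rot: [-0.066, 3.14, 0.002]
ft_force: [1.4, 0.5, 0.1]
width: 0.0852
gripper_force: 0.0
```

Emit:
send_rows(targets=[[[1,0,0,0,0],[1,0,0,0,0]]])

```text
time: 7.3
position: [0.4655, 0.2958, 0.1813]
eef_rot: [0.065, -3.141, 0.0]
ft_force: [-0.0, 0.3, -0.7]
width: 0.0854
gripper_force: 0.0
```

```bash
cat > see.py <<'E'
from mv import *
def comps(n,im,box,fn,amin,z):
    u0,v0,u1,v1=box;h=cv2.cvtColor(im[v0:v1,u0:u1],cv2.COLOR_BGR2HSV).astype(int)
    k,l,st,ce=cv2.connectedComponentsWithStats(fn(h).astype(np.uint8),connectivity=4)
    for i in range(1,k):
        if st[i,4]>=amin:
            c=cv2.findContours((l==i).astype(np.uint8),0,cv2.CHAIN_APPROX_NONE)[0][0][:,0]+[u0,v0]
            w=np.array([onz(n,u,v,z)[:2] for u,v in c],np.float32)
            (x,y),r=cv2.minEnclosingCircle(w);q=cv2.minAreaRect(w)
            print(n,st[i,4],"circ %.4f %.4f r %.4f"%(x,y,r),"rect %.4f %.4f size %.3f %.3f ang %.1f"%(*q[0],*q[1],q[2]))
E
python3 - <<'E'
from see import *
show([.453,.317,.2,92.6],[.453,.317,.09,92.6])
im=ctrl.snapshot("top");cv2.imwrite("pics/t2.png",im)
comps("top",im,(225,235,312,300),lambda h:(h[...,1]<60)&(h[...,2]>150),80,.014)
comps("top",im,(165,290,192,318),lambda h:(h[...,1]<60),80,.008)
E
```

```text
t 7.30 pos [0.4655 0.2958 0.1813] phi 92.37 w 0.0854 gf 0.0 ft [-0.   0.3 -0.7] q6 -2.45
[0.453, 0.317, 0.2, 92.6] -> [ 0.029   0.0541 -0.0468] twist -0.0006
[0.453, 0.317, 0.09, 92.6] -> [0.029  0.0541 0.2282] twist -0.0006
top 304 circ 0.5712 0.0372 r 0.0334 rect 0.5714 0.0401 size 0.041 0.057 ang 80.2
top 279 circ 0.5142 0.1749 r 0.0254 rect 0.5155 0.1750 size 0.046 0.045 ang 46.5
top 330 circ 0.5156 0.1115 r 0.0330 rect 0.5120 0.1114 size 0.053 0.048 ang 1.2
top 143 circ 0.4611 0.3045 r 0.0215 rect 0.4599 0.3066 size 0.029 0.038 ang 2.5
top 90 circ 0.4351 0.3186 r 0.0182 rect 0.4380 0.3189 size 0.016 0.036 ang 7.4
```

Emit:
send_rows(targets=[[[1,0.029,0.052,0.05,-0.001],[1,0.029,0.052,0.12,-0.001],[1,0.029,0.052,0.18,-0.001],[1,0.029,0.052,0.21,-0.001],[1,0.029,0.052,0.226,-0.001],[0.05,0.029,0.052,0.226,-0.001],[0.05,0.029,0.052,0.226,-0.001],[0.05,0.029,0.052,0.226,-0.001],[0.05,0.029,0.052,0.226,-0.001],[0.05,0.029,0.052,0.226,-0.001]]])

```text
time: 8.35
position: [0.4537, 0.3154, 0.0914]
eef_rot: [-0.072, 3.14, 0.002]
ft_force: [-3.5, -1.9, 15.4]
width: 0.0131
gripper_force: 33.2
```

Emit:
send_rows(targets=[[[0.05,0,0,0,0],[0.05,0,0,0,0],[0.05,0,0,0,0]]])

```text
time: 8.65
position: [0.4538, 0.3155, 0.0914]
eef_rot: [-0.072, 3.14, 0.001]
ft_force: [-1.7, 0.6, 5.5]
width: 0.0131
gripper_force: 32.0
```

```bash
python3 mv.py .5746,.1058,.16,87.2
```

```text
t 8.65 pos [0.4538 0.3155 0.0914] phi 92.63 w 0.0131 gf 32.0 ft [-1.7  0.6  5.5] q6 -2.49
[0.5746, 0.1058, 0.16, 87.2] -> [-0.2778 -0.5373 -0.1716] twist 0.0151
```

Emit:
send_rows(targets=[[[0.05,0,0,-0.02,0],[0.05,0,0,-0.08,0],[0.05,-0.02,-0.04,-0.15,0],[0.05,-0.06,-0.12,-0.172,0],[0.05,-0.11,-0.22,-0.172,0.0151],[0.05,-0.17,-0.33,-0.172,0.0151],[0.05,-0.23,-0.44,-0.172,0.0151],[0.05,-0.265,-0.51,-0.172,0.0151],[0.05,-0.28,-0.537,-0.172,0.0151],[0.05,-0.28,-0.537,-0.172,0.0151]]])

```text
time: 9.65
position: [0.5756, 0.1041, 0.1595]
eef_rot: [-0.082, -3.14, 0.0]
ft_force: [-0.7, 0.4, -0.4]
width: 0.0134
gripper_force: 31.1
```

Emit:
send_rows(targets=[[[0.05,0,0,0.04,0],[0.05,0,0,0.08,0],[0.05,0,0,0.11,0],[0.05,0,0,0.12,0],[0.05,0,0,0.12,0]]])

```text
time: 10.15
position: [0.5747, 0.1061, 0.1111]
eef_rot: [-0.076, -3.14, 0.001]
ft_force: [0.4, 0.2, -0.6]
width: 0.0131
gripper_force: 31.1
```

```bash
python3 mv.py .5754,.1058,.0984,87.2
```

```text
t 10.15 pos [0.5747 0.1061 0.1111] phi 87.23 w 0.0131 gf 31.1 ft [ 0.4  0.2 -0.6] q6 -2.14
[0.5754, 0.1058, 0.0984, 87.2] -> [-0.0017 -0.0007  0.0316] twist 0.0001
```

Contact is expected at a TCP height of about 0.0975.

Emit:
send_rows(targets=[[[0.05,-0.002,-0.001,0.015,0],[0.05,-0.002,-0.001,0.025,0],[0.05,-0.002,-0.001,0.03,0],[0.05,-0.002,-0.001,0.033,0],[0.05,-0.002,-0.001,0.035,0],[0.05,-0.002,-0.001,0.035,0]]])

```text
time: 10.75
position: [0.576, 0.1051, 0.0976]
eef_rot: [0.078, 3.14, 0.0]
ft_force: [0.8, -0.0, -0.7]
width: 0.0134
gripper_force: 31.2
```

Emit:
send_rows(targets=[[[0.05,0,0,0.002,0],[0.05,0,0,0.004,0],[0.05,0,0,0.004,0],[0.25,0,0,0.003,0],[0.45,0,0,0.003,0],[0.45,0,0,0.003,0],[0.45,0,0,-0.03,0],[0.45,0,0,-0.1,0],[0.45,0,0,-0.2,0],[0.45,0,0,-0.3,0]]])

```text
time: 11.75
position: [0.5757, 0.1049, 0.2194]
eef_rot: [-0.077, -3.14, 0.001]
ft_force: [1.1, 1.1, -1.2]
width: 0.0385
gripper_force: 0.0
```

```bash
python3 mv.py .63,-.18,.26,165.2
```

```text
t 11.75 pos [0.5757 0.1049 0.2194] phi 87.18 w 0.0385 gf 0.0 ft [ 1.1  1.1 -1.2] q6 -2.13
[0.63, -0.18, 0.26, 165.2] -> [-0.1706 -0.7048 -0.1012] twist -0.2167
```

Emit:
send_rows(targets=[[[0.7,-0.17,-0.705,-0.1,-0.2167],[0.7,-0.17,-0.705,-0.1,-0.2167],[0.7,-0.17,-0.705,-0.1,-0.2167],[0.7,-0.17,-0.705,-0.1,-0.2167],[0.7,-0.17,-0.705,-0.1,-0.2167],[0.7,-0.17,-0.705,-0.1,-0.2167],[0.7,-0.17,-0.705,-0.1,-0.2167],[0.7,-0.17,-0.705,-0.1,-0.2167],[0.7,-0.17,-0.705,-0.1,-0.2167],[0.7,-0.17,-0.705,-0.1,-0.2167]]])

```text
time: 12.75
position: [0.6298, -0.1804, 0.2583]
eef_rot: [-1.923, 2.484, -0.0]
ft_force: [0.6, -0.2, 0.5]
width: 0.0597
gripper_force: 0.0
```

```bash
python3 - <<'E'
from see import *
show()
im=ctrl.snapshot("top");cv2.imwrite("pics/t3.png",im)
s=ctrl.snapshot("scene");cv2.imwrite("pics/s3.png",s)
comps("top",im,(225,235,312,300),lambda h:(h[...,1]<60)&(h[...,2]>150),80,.014)
# bar, refined: bright line in the first pictures, top view
for n,f,box in(("top","pics/top0.png",(415,195,460,305)),):
    t=cv2.imread(f);u0,v0,u1,v1=box
    h=cv2.cvtColor(t[v0:v1,u0:u1],cv2.COLOR_BGR2HSV).astype(int)
    print(h[20:90:10,:, 2])
E
```

```text
t 12.75 pos [ 0.6298 -0.1804  0.2583] phi 165.47 w 0.0597 gf 0.0 ft [ 0.6 -0.2  0.5] q6 -0.27
top 380 circ 0.5154 0.1762 r 0.0329 rect 0.5155 0.1750 size 0.053 0.046 ang 1.2
[[111 109 115 120 121 121 120 121 120 120 120 121 120 121 121 122 120 112
   89  76  73  73  74  82 105 112 105 115 134 149 152 144 131 121 119 119
  119 119 118 119 121 121 123 124 128]
 [120 121 127 130 128 129 131 130 131 129 123 125 124 118 106  86  74  72
   73  72  74  82  99 101 110 129 146 154 149 134 118 114 117 118 118 119
  119 119 119 119 116 107 116 129 134]
 [128 125 119 111 106 112 121 129 132 133 133 132 124 101  80  75  74  73
   84 107 108 107 123 142 155 151 140 125 119 118 118 118 118 118 118 117
  116 116 110 112 127 134 135 135 135]
 [122 122 122 122 122 121 121 119 113  90  75  71  72  72  73  77  92 105
  101 117 137 154 155 144 129 119 118 118 118 117 117 117 117 117 116 113
  109 128 143 148 149 149 149 149 149]
 [121 120 120 121 121 121 113  90  76  73  73  72  72  83 101 101 111 132
  150 157 149 133 119 117 118 117 117 117 117 116 116 117 114 105 115 130
  135 136 136 135 136 136 137 137 138]
 [127 132 145 153 146 118  94  83  76  73  83 103 103 108 126 145 160 154
  138 121 117 118 118 118 118 117 117 116 116 115 109 116 138 149 151 152
  151 152 152 152 152 152 151 151 152]
 [116 117 108  94  84  78  74  74  83 101 105 120 141 160 158 143 125 118
  118 118 118 118 118 117 117 117 116 112 108 125 134 136 136 136 136 137
  137 138 139 139 139 140 140 140 141]]
```

```bash
cat > stand.py <<'E'
from see import *
a,b=onz("top",444.2,215,.129)[:2],onz("top",428,275,.129)[:2]
y=(a-b)/np.linalg.norm(a-b)
yaw=np.radians(-105);x=np.array([np.cos(yaw),np.sin(yaw)]);Y=np.array([-x[1],x[0]])
# origin: mean of triangulated bar ends along y, refined bar line across
o0=np.array([.5861,-.2666]);c=(a+b)/2
o=c+.002*x;o=o+Y*((o0-o)@Y)
def W(sx,sy,z,phi=165.): p=o+sx*x+sy*Y;return [p[0],p[1],z,phi]
def S(p): d=np.array(p[:2])-o;return d@x,d@Y
E
python3 - <<'E'
from stand import *
print("bar y ang",np.degrees(np.arctan2(y[1],y[0])),"o",o)
T=lambda u,v:((u+.5)/5-.5+385,(v+.5)/5-.5+195)
print("hub",S(onz("top",*T(157,172),.0673)),"tri",S([.6379,-.2394]))
print("lug edges y", S(onz("top",*T(115,330),.067)),S(onz("top",*T(110,350),.067)))
t=cv2.imread("pics/top0.png")
comps("top",t,(398,255,424,278),lambda h:(h[...,2]>140)&(h[...,1]<60),40,.045)
print(cv2.cvtColor(t[256:278:3,398:424],cv2.COLOR_BGR2HSV)[...,2])
show(W(-.062,.045,.2),W(-.062,.045,.118),W(-.048,.045,.118))
E
```

```text
bar y ang -15.170272006496141 o [ 0.58579362 -0.26774344]
hub (np.float64(-0.040890175991205716), np.float64(0.04432865580759531)) tri (np.float64(-0.04086378166865559), np.float64(0.04299507977498522))
lug edges y (np.float64(-0.040413751112005694), np.float64(-0.03183654804826712)) (np.float64(-0.04022085325578935), np.float64(-0.04137425548684122))
top 112 circ 0.5596 -0.2321 r 0.0209 rect 0.5610 -0.2322 size 0.019 0.040 ang 0.2
top 70 circ 0.5445 -0.2287 r 0.0201 rect 0.5428 -0.2285 size 0.039 0.013 ang 83.6
[[120 118 123 105 108 115 112 112 117 119 121 121 120 121 121 122 121 120
  121 121 121 122 119 107  87  75]
 [ 89  87  87  96 114 134 147 148 147 150 151 140 127 122 128 127 122 116
  118 121 121 117 106  86  74  73]
 [ 80  78  93 129 149 154 152 150 150 151 148 142 135 136 150 153 151 154
  156 157 154 150 134 107  85  76]
 [119 103 109 138 152 153 153 152 152 153 154 154 154 155 153 139 129 127
  132 145 153 146 118  94  83  76]
 [ 97 108 121 144 150 146 138 125 120 119 114 118 129 137 129 127 128 131
  134 120 104 102  96  86  77  73]
 [108 120 133 142 144 144 149 155 156 155 155 157 157 156 155 153 152 154
  156 153 138 109  89  78  73  84]
 [114 110 109 116 119 119 120 119 118 119 121 123 119 119 131 143 144 144
  145 136 110  90  79  74  73  84]
 [110 108 113 118 119 119 120 120 121 121 121 122 121 121 121 120 118 106
   86  74  73  73  72  73  82  99]]
t 12.85 pos [ 0.6298 -0.1801  0.2583] phi 165.22 w 0.0602 gf 0.0 ft [ 0.2 -0.6 -1.2] q6 -0.28
[np.float64(0.645307060070588), np.float64(-0.21950289238181506), 0.2, 165.0] -> [ 0.0854 -0.0625  0.1458] twist 0.0006
[np.float64(0.645307060070588), np.float64(-0.21950289238181506), 0.118, 165.0] -> [ 0.0855 -0.0624  0.3508] twist 0.0006
[np.float64(0.6416835934391528), np.float64(-0.233025853949862), 0.118, 165.0] -> [ 0.1205 -0.0623  0.3508] twist 0.0006
```

Emit:
send_rows(targets=[[[0.7,0.085,-0.06,0.08,0],[0.7,0.085,-0.06,0.16,0],[0.7,0.085,-0.06,0.24,0],[0.7,0.085,-0.06,0.3,0],[0.7,0.085,-0.06,0.34,0],[0.7,0.085,-0.06,0.35,0],[0.7,0.085,-0.06,0.35,0]]])

```text
time: 13.55
position: [0.6444, -0.2188, 0.1175]
eef_rot: [1.915, -2.49, -0.001]
ft_force: [0.1, -0.5, -0.3]
width: 0.0598
gripper_force: 0.0
```

Emit:
send_rows(targets=[[[0.7,0.01,0,0,0],[0.7,0.018,0,0,0],[0.7,0.025,0,0,0],[0.7,0.03,0,0,0],[0.7,0.032,0,0,0],[0.7,0.032,0,0,0]]])

```text
time: 14.15
position: [0.6411, -0.2315, 0.1176]
eef_rot: [-1.916, 2.489, -0.0]
ft_force: [0.3, 0.2, -0.9]
width: 0.0599
gripper_force: 0.0
```

```bash
python3 - <<'E'
from stand import *
p=ctrl.state()["position"];print(S(p));show(W(-.047,.044,.117))
s=ctrl.snapshot("scene")
cv2.imwrite("pics/s4.png",cv2.resize(s[90:220,200:320],None,fx=4.5,fy=4.5,interpolation=cv2.INTER_CUBIC))
E
```

```text
(np.float64(-0.04936218673448771), np.float64(0.044073769021491904))
t 14.15 pos [ 0.6411 -0.2315  0.1176] phi 165.17 w 0.0599 gf 0.0 ft [ 0.3  0.2 -0.9] q6 -0.20
[np.float64(0.6404588485677611), np.float64(-0.23373296073104854), 0.117, 165.0] -> [0.0059 0.0002 0.0016] twist 0.0005
```

View pics/s4.png

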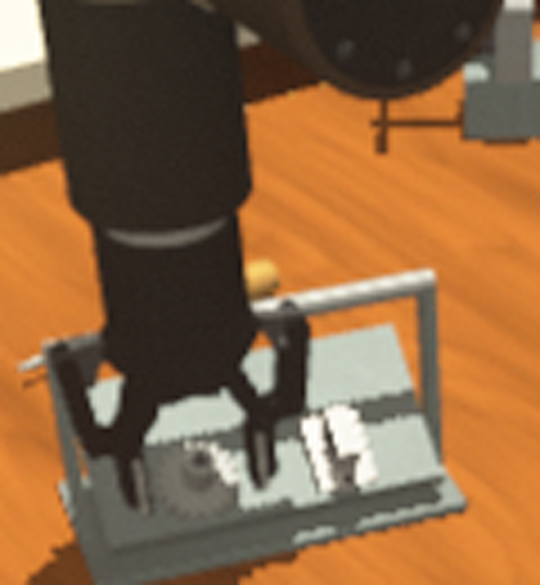

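The fingers straddle the hub at crop (200,460), and the body sits in front of the bar. I'm edging further in and watching the force.

Emit:
send_rows(targets=[[[0.7,0.003,0,0,0],[0.7,0.006,0,0,0],[0.7,0.006,0,0,0]]])

```text
time: 14.5
position: [0.6405, -0.2337, 0.1175]
eef_rot: [1.916, -2.489, -0.0]
ft_force: [1.2, -0.6, 0.2]
width: 0.0597
gripper_force: 0.0
```

Emit:
send_rows(targets=[[[0.7,0.003,0,0,0],[0.7,0.005,0,0,0],[0.7,0.005,0,0,0]]])

```text
time: 14.8
position: [0.64, -0.2356, 0.1175]
eef_rot: [1.916, -2.489, -0.0]
ft_force: [0.0, 0.1, -0.5]
width: 0.0596
gripper_force: 0.0
```

Emit:
send_rows(targets=[[[0.4,0,0,0,0],[0.1,0,0,0,0],[0.1,0,0,0,0],[0.1,0,0,0,0],[0.1,0,0,0,0],[0.1,0,0,0,0],[0.1,0,0,0,0]]], force=40)

```text
time: 15.5
position: [0.64, -0.2355, 0.1176]
eef_rot: [1.917, -2.489, -0.0]
ft_force: [-1.0, 0.4, 2.8]
width: 0.0162
gripper_force: 38.9
```

Emit:
send_rows(targets=[[[0.1,0,0,-0.005,0],[0.1,0,0,-0.01,0],[0.1,0,0,-0.015,0],[0.1,0,0,-0.02,0],[0.1,0,0,-0.025,0],[0.1,0,0,-0.025,0]]])

```text
time: 16.1
position: [0.6402, -0.2355, 0.1279]
eef_rot: [-1.916, 2.489, -0.001]
ft_force: [-0.1, 0.7, -1.4]
width: 0.0162
gripper_force: 39.0
```

Emit:
send_rows(targets=[[[0.1,-0.01,0,-0.02,0],[0.1,-0.03,0,-0.05,0],[0.1,-0.06,0,-0.09,0],[0.1,-0.1,0,-0.13,0],[0.1,-0.15,0,-0.17,0],[0.1,-0.2,0,-0.2,0],[0.1,-0.25,0,-0.2,0],[0.1,-0.25,0,-0.2,0]]])

```text
time: 16.9
position: [0.6665, -0.1358, 0.2078]
eef_rot: [-1.919, 2.486, -0.0]
ft_force: [0.8, -0.2, -1.8]
width: 0.0157
gripper_force: 39.1
```

```bash
python3 - <<'E'
from stand import *
show([.509,.045,.18,177.2],[.509,.045,.18,87.2])
p=ctrl.state()["position"]
s=ctrl.snapshot("scene");u,v=px("scene",p-[0,0,.08]).astype(int);print(u,v)
cv2.imwrite("pics/s5.png",cv2.resize(s[v-60:v+60,u-70:u+70],None,fx=4,fy=4,interpolation=cv2.INTER_CUBIC))
E
```

```text
t 16.90 pos [ 0.6665 -0.1358  0.2078] phi 165.32 w 0.0157 gf 39.1 ft [ 0.8 -0.2 -1.8] q6 -0.34
[0.509, 0.045, 0.18, 177.2] -> [-0.3373  0.4954  0.0693] twist -0.0330
[0.509, 0.045, 0.18, 87.2] -> [-0.3373  0.4954  0.0693] twist 0.2170
251 192
```

View pics/s5.png

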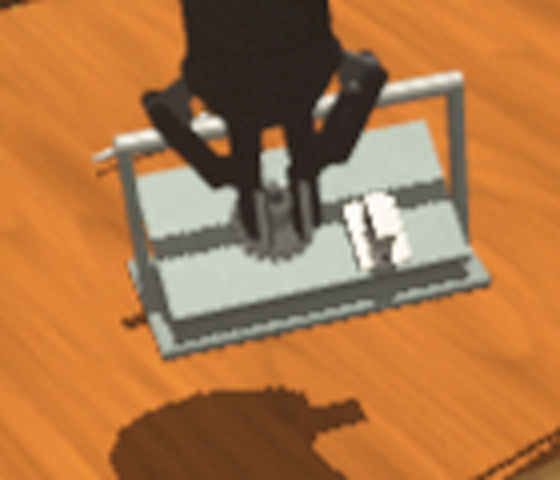

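The gear is held but still tilted about 35°, at crop (280,220). I'll set its low edge on the tray floor and swing it upright by moving in an arc.

```bash
python3 mv.py .538,.045,.16,87.2
```

```text
t 16.95 pos [ 0.6658 -0.1368  0.2071] phi 165.30 w 0.0161 gf 39.1 ft [ 0.5  0.8 -2.9] q6 -0.34
[0.538, 0.045, 0.16, 87.2] -> [-0.3586  0.4244  0.1181] twist 0.2169
```

Emit:
send_rows(targets=[[[0.1,-0.03,0.04,0,0.0217],[0.1,-0.08,0.09,0,0.0434],[0.1,-0.14,0.17,0,0.065],[0.1,-0.2,0.25,0.02,0.0868],[0.1,-0.26,0.32,0.05,0.1085],[0.1,-0.31,0.37,0.08,0.13],[0.1,-0.34,0.41,0.1,0.1519],[0.1,-0.359,0.424,0.118,0.1736],[0.1,-0.359,0.424,0.118,0.1953],[0.1,-0.359,0.424,0.118,0.2169]]])

```text
time: 17.95
position: [0.5377, 0.0435, 0.1595]
eef_rot: [-0.087, -3.139, 0.001]
ft_force: [-0.2, 0.6, -2.5]
width: 0.0161
gripper_force: 39.2
```

Emit:
send_rows(targets=[[[0.1,0,0,0.04,0],[0.1,0,0,0.08,0],[0.1,0,0,0.1,0],[0.1,0,0,0.12,0],[0.1,0,0,0.13,0],[0.1,0,0,0.135,0],[0.1,0,0,0.135,0]]])

```text
time: 18.65
position: [0.5385, 0.0433, 0.1063]
eef_rot: [-0.079, -3.141, 0.0]
ft_force: [-0.4, -0.1, -1.9]
width: 0.016
gripper_force: 39.3
```

```bash
python3 mv.py .538,.045,.0995,87.2
```

```text
t 18.65 pos [0.5385 0.0433 0.1063] phi 87.10 w 0.0160 gf 39.3 ft [-0.4 -0.1 -1.9] q6 -2.06
[0.538, 0.045, 0.0995, 87.2] -> [0.0014 0.0041 0.0171] twist -0.0003
```

Down in small steps to first contact, correcting y by 1.6 mm.

Emit:
send_rows(targets=[[[0.1,0.001,0.004,0.006,0],[0.1,0.001,0.004,0.012,0],[0.1,0.001,0.004,0.015,0],[0.1,0.001,0.004,0.018,0],[0.1,0.001,0.004,0.02,0],[0.1,0.001,0.004,0.02,0]]], force=25)

```text
time: 19.25
position: [0.5384, 0.045, 0.0987]
eef_rot: [0.079, 3.14, 0.0]
ft_force: [-0.3, -0.9, 3.1]
width: 0.016
gripper_force: 39.8
```

Emit:
send_rows(targets=[[[0.1,0.008,0,0.002,0],[0.1,0.0165,0,0.004,0],[0.1,0.0245,0,0.006,0],[0.1,0.032,0,0.009,0],[0.1,0.032,0,0.009,0]]])

```text
time: 19.75
position: [0.5275, 0.0464, 0.0963]
eef_rot: [0.078, 3.135, 0.003]
ft_force: [3.9, -0.6, 6.7]
width: 0.0159
gripper_force: 46.4
```

```bash
python3 mv.py .517,.045,.0912,87.2
```

```text
t 19.75 pos [0.5275 0.0464 0.0963] phi 87.17 w 0.0159 gf 46.4 ft [ 3.9 -0.6  6.7] q6 -2.08
[0.517, 0.045, 0.0912, 87.2] -> [ 0.0261 -0.0048  0.0125] twist -0.0001
```

Emit:
send_rows(targets=[[[0.1,0.008,-0.001,0.0035,0],[0.1,0.015,-0.002,0.008,0],[0.1,0.022,-0.003,0.012,0],[0.1,0.022,-0.003,0.013,0],[0.1,0.022,-0.003,0.013,0]]])

```text
time: 20.25
position: [0.5199, 0.0464, 0.0921]
eef_rot: [0.076, 3.133, 0.004]
ft_force: [1.5, 2.3, 14.5]
width: 0.0162
gripper_force: 56.3
```

```bash
python3 - <<'E'
from see import *
show([.517,.045,.0912,87.2])
s=ctrl.snapshot("scene");p=ctrl.state()["position"];u,v=px("scene",[.509,.045,.02]).astype(int)
cv2.imwrite("pics/s6.png",cv2.resize(s[v-55:v+45,u-65:u+65],None,fx=5,fy=5,interpolation=cv2.INTER_CUBIC))
E
```

```text
t 20.25 pos [0.5199 0.0464 0.0921] phi 87.21 w 0.0162 gf 56.3 ft [ 1.5  2.3 14.5] q6 -2.09
[0.517, 0.045, 0.0912, 87.2] -> [ 0.0071 -0.0038  0.0021] twist 0.0000
```

View pics/s6.png

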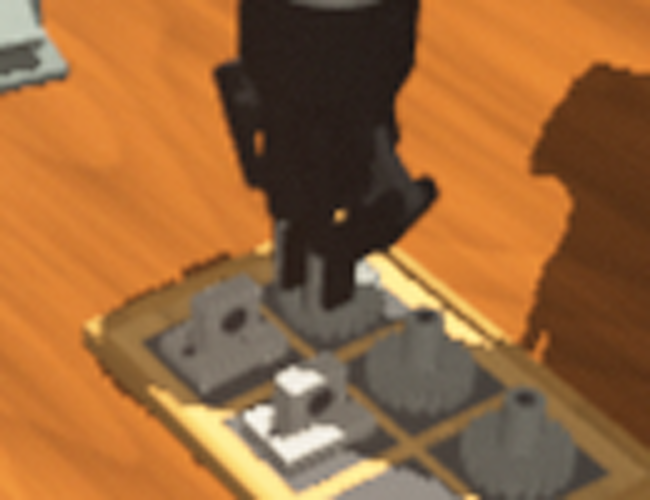

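The gear lies about flat on a1, at crop (330,310). I'm releasing it, rising clear and checking from above.

Emit:
send_rows(targets=[[[0.2,0,0,-0.001,0],[0.3,0,0,-0.002,0],[0.45,0,0,-0.004,0],[0.45,0,0,-0.006,0],[0.45,0,0,-0.03,0],[0.45,0,0,-0.1,0],[0.45,0,0,-0.2,0],[0.45,0,0,-0.3,0],[0.45,0,0,-0.4,0],[0.45,0,0,-0.4,0]]])

```text
time: 21.3
position: [0.5187, 0.0454, 0.2559]
eef_rot: [0.078, 3.131, 0.005]
ft_force: [0.2, 0.3, -0.8]
width: 0.0385
gripper_force: 0.0
```

```bash
python3 - <<'E'
from stand import *
print(S([.552,-.2304])); show(W(-.062,-.04,.26),W(-.062,-.04,.118))
E
```

```text
(np.float64(-0.027324558130950673), np.float64(-0.04230732010916842))
t 21.30 pos [0.5187 0.0454 0.2559] phi 87.15 w 0.0385 gf 0.0 ft [ 0.2  0.3 -0.8] q6 -2.09
[np.float64(0.5632033648360172), np.float64(-0.1975032735481008), 0.26, 165.0] -> [-0.1413 -0.601  -0.0109] twist -0.2162
[np.float64(0.5632033648360172), np.float64(-0.1975032735481008), 0.118, 165.0] -> [-0.138  -0.6023  0.344 ] twist -0.2162
```

Emit:
send_rows(targets=[[[0.7,-0.14,-0.6,0,-0.216],[0.7,-0.14,-0.6,0,-0.216],[0.7,-0.14,-0.6,0,-0.216],[0.7,-0.14,-0.6,0,-0.216],[0.7,-0.14,-0.6,0,-0.216],[0.7,-0.14,-0.6,0,-0.216],[0.7,-0.14,-0.6,0,-0.216],[0.7,-0.14,-0.6,0,-0.216],[0.7,-0.14,-0.6,0,-0.216],[0.7,-0.14,-0.6,0,-0.216]]])

```text
time: 22.3
position: [0.5598, -0.1979, 0.2494]
eef_rot: [1.916, -2.489, -0.001]
ft_force: [-0.3, -0.0, 0.0]
width: 0.0597
gripper_force: 0.0
```

```bash
python3 - <<'E'
from stand import *
show(W(-.062,-.042,.2),W(-.062,-.042,.118))
im=ctrl.snapshot("top");s=ctrl.snapshot("scene");cv2.imwrite("pics/t7.png",im);cv2.imwrite("pics/s7.png",s)
r=lambda i,k:cv2.resize(i,None,fx=k,fy=k,interpolation=cv2.INTER_CUBIC)
B=np.hstack([r(im[225:315,220:320],4),r(s[225:315,300:400],4)]);cv2.imwrite("pics/p7.png",B)
E
```

```text
t 22.30 pos [ 0.5598 -0.1979  0.2494] phi 165.16 w 0.0597 gf 0.0 ft [-0.3 -0.   0. ] q6 -0.25
[np.float64(0.561271513183439), np.float64(-0.19698563545789574), 0.2, 165.0] -> [-0.0031 -0.003   0.1235] twist 0.0005
[np.float64(0.561271513183439), np.float64(-0.19698563545789574), 0.118, 165.0] -> [-0.0031 -0.0032  0.3285] twist 0.0005
```

View pics/p7.png

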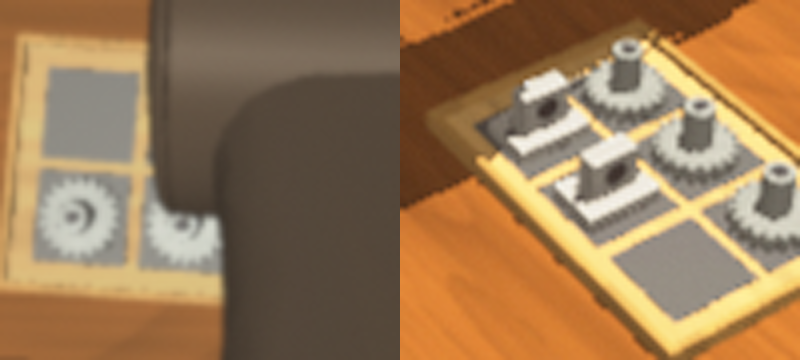

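All three gears stand upright, with hub tops at crop (628,48), (700,106) and (778,173). The two supports sit square, and only b3 is empty. I'm checking gear_1's offset and descending to the stand support.

```bash
python3 - <<'E'
from see import *
for n,u,v in(("a1",628,48),("a2",700,106),("a3",778,173)):
    print(n,onz("scene",(u-400+.5)/4+299.5,(v+.5)/4+224.5,.042).round(4))
E
```

```text
a1 [0.5091 0.0479 0.042 ]
a2 [0.5113 0.1102 0.042 ]
a3 [0.5158 0.1746 0.042 ]
```

Emit:
send_rows(targets=[[[0.7,-0.003,-0.008,0.08,0],[0.7,-0.003,-0.008,0.16,0],[0.7,-0.003,-0.008,0.23,0],[0.7,-0.003,-0.008,0.29,0],[0.7,-0.003,-0.008,0.32,0],[0.7,-0.003,-0.008,0.329,0],[0.7,-0.003,-0.008,0.329,0]]])

```text
time: 23.1
position: [0.5638, -0.1974, 0.1181]
eef_rot: [1.908, -2.495, 0.0]
ft_force: [0.3, 0.9, 1.0]
width: 0.06
gripper_force: 0.0
```

Emit:
send_rows(targets=[[[0.7,0.01,0,0,0],[0.7,0.02,0,0,0],[0.7,0.03,0,0,0],[0.7,0.037,0,0,0],[0.7,0.041,0,0,0],[0.7,0.041,0,0,0]]])

```text
time: 23.7
position: [0.5592, -0.2135, 0.118]
eef_rot: [-1.909, 2.495, -0.0]
ft_force: [-0.0, 0.8, -0.5]
width: 0.0596
gripper_force: 0.0
```

```bash
python3 - <<'E'
from stand import *
p=ctrl.state()["position"];print(S(p));show(W(-.045,-.04,.1175))
E
```

```text
(np.float64(-0.04554256563408535), np.float64(-0.03971094794578445))
t 23.70 pos [ 0.5592 -0.2135  0.118 ] phi 164.83 w 0.0596 gf 0.0 ft [-0.   0.8 -0.5] q6 -0.23
[np.float64(0.5588034410692744), np.float64(-0.21392401259501495), 0.1175, 165.0] -> [0.0014 0.0007 0.0012] twist -0.0005
```

Gear_1 is within about 2 mm of its square's centre. Now gripping the support.

Emit:
send_rows(targets=[[[0.4,0.001,0,0.001,0],[0.05,0.001,0,0.001,0],[0.05,0.001,0,0.001,0],[0.05,0.001,0,0.001,0],[0.05,0.001,0,0.001,0],[0.05,0.001,0,0.001,0],[0.05,0.001,0,0.001,0]]], force=25)

```text
time: 24.4
position: [0.5593, -0.2135, 0.1175]
eef_rot: [-1.909, 2.495, -0.0]
ft_force: [-0.2, 0.1, -0.5]
width: 0.0135
gripper_force: 27.4
```

Emit:
send_rows(targets=[[[0.05,0,0,-0.005,0],[0.05,0,0,-0.01,0],[0.05,0,0,-0.015,0],[0.05,0,0,-0.02,0],[0.05,0,0,-0.025,0],[0.05,0,0,-0.025,0]]])

```text
time: 25.0
position: [0.5594, -0.2136, 0.1279]
eef_rot: [-1.909, 2.494, -0.001]
ft_force: [-0.0, 0.2, -0.5]
width: 0.0132
gripper_force: 27.4
```

Emit:
send_rows(targets=[[[0.05,-0.01,0,-0.02,0],[0.05,-0.03,0,-0.05,0],[0.05,-0.06,0,-0.09,0],[0.05,-0.1,0,-0.13,0],[0.05,-0.15,0,-0.16,0],[0.05,-0.2,0,-0.18,0],[0.05,-0.25,0,-0.18,0],[0.05,-0.25,0,-0.18,0]]])

```text
time: 25.8
position: [0.5864, -0.1147, 0.2012]
eef_rot: [-1.911, 2.491, -0.002]
ft_force: [-0.2, -0.7, -0.9]
width: 0.0133
gripper_force: 27.4
```

```bash
python3 mv.py .6,.1693,.16,87.2
```

```text
t 25.80 pos [ 0.5864 -0.1147  0.2012] phi 165.00 w 0.0133 gf 27.4 ft [-0.2 -0.7 -0.9] q6 -0.40
[0.6, 0.1693, 0.16, 87.2] -> [-0.6944  0.1513  0.1033] twist 0.2161
```

Emit:
send_rows(targets=[[[0.05,-0.06,0.01,0,0.0217],[0.05,-0.14,0.03,0,0.0434],[0.05,-0.23,0.05,0,0.065],[0.05,-0.33,0.065,0.02,0.0868],[0.05,-0.43,0.08,0.04,0.1085],[0.05,-0.53,0.1,0.06,0.13],[0.05,-0.61,0.115,0.08,0.1519],[0.05,-0.67,0.13,0.1,0.1736],[0.05,-0.69,0.134,0.103,0.1953],[0.05,-0.699,0.134,0.103,0.2161]]], force=20)

```text
time: 26.8
position: [0.6064, 0.1683, 0.1584]
eef_rot: [-0.086, -3.14, 0.001]
ft_force: [-0.9, -0.4, -0.5]
width: 0.0138
gripper_force: 27.3
```

Emit:
send_rows(targets=[[[0.05,0,0,0.04,0],[0.05,0,0,0.08,0],[0.05,0,0,0.11,0],[0.05,0,0,0.125,0],[0.05,0,0,0.135,0],[0.05,0,0,0.135,0]]])

```text
time: 27.4
position: [0.6066, 0.1668, 0.1041]
eef_rot: [-0.081, -3.14, 0.0]
ft_force: [-0.5, 0.0, -0.3]
width: 0.0132
gripper_force: 27.3
```

```bash
python3 mv.py .607,.1693,.0985,87.2
```

```text
t 27.40 pos [0.6066 0.1668 0.1041] phi 87.06 w 0.0132 gf 27.3 ft [-0.5  0.  -0.3] q6 -2.20
[0.607, 0.1693, 0.0985, 87.2] -> [-0.0006  0.0064  0.0141] twist -0.0004
```

Emit:
send_rows(targets=[[[0.05,0,0.006,0.005,0],[0.05,0,0.006,0.01,0],[0.05,0,0.006,0.013,0],[0.05,0,0.006,0.016,0],[0.05,0,0.006,0.016,0]]])

```text
time: 27.9
position: [0.607, 0.1694, 0.099]
eef_rot: [0.08, 3.14, 0.0]
ft_force: [-3.2, 0.8, 7.3]
width: 0.0134
gripper_force: 28.5
```

Emit:
send_rows(targets=[[[0.05,0.003,0,0.003,0],[0.05,0.007,0,0.004,0],[0.05,0.01,0,0.004,0],[0.05,0.015,0,0.005,0],[0.05,0.02,0,0.006,0]]])

```text
time: 28.4
position: [0.6028, 0.1709, 0.099]
eef_rot: [0.077, 3.132, 0.005]
ft_force: [7.4, -2.3, 13.3]
width: 0.0135
gripper_force: 29.0
```

```bash
python3 mv.py .588,.1693,.0944,87.2
```

```text
t 28.40 pos [0.6028 0.1709 0.099 ] phi 87.18 w 0.0135 gf 29.0 ft [ 7.4 -2.3 13.3] q6 -2.21
[0.588, 0.1693, 0.0944, 87.2] -> [ 0.0368 -0.006   0.0111] twist -0.0000
```

Emit:
send_rows(targets=[[[0.05,0.006,0,0.001,0],[0.05,0.012,0,0.003,0],[0.05,0.018,0,0.005,0],[0.05,0.018,0,0.005,0]]])

```text
time: 28.8
position: [0.5961, 0.1718, 0.0978]
eef_rot: [0.076, 3.13, 0.007]
ft_force: [4.6, -1.7, 15.4]
width: 0.0137
gripper_force: 30.9
```

```bash
python3 mv.py .588,.1693,.0944,87.2
```

```text
t 28.80 pos [0.5961 0.1718 0.0978] phi 87.20 w 0.0137 gf 30.9 ft [ 4.6 -1.7 15.4] q6 -2.22
[0.588, 0.1693, 0.0944, 87.2] -> [ 0.02   -0.0073  0.0082] twist 0.0000
```

Emit:
send_rows(targets=[[[0.05,0.006,-0.002,0.003,0],[0.05,0.012,-0.004,0.006,0],[0.05,0.018,-0.005,0.009,0],[0.05,0.02,-0.006,0.011,0],[0.05,0.02,-0.006,0.011,0]]])

```text
time: 29.3
position: [0.5891, 0.1716, 0.0944]
eef_rot: [0.075, 3.127, 0.011]
ft_force: [3.3, 4.5, 20.2]
width: 0.0136
gripper_force: 34.5
```

```bash
python3 mv.py .588,.1693,.0944,87.2
```

```text
t 29.30 pos [0.5891 0.1716 0.0944] phi 87.25 w 0.0136 gf 34.5 ft [ 3.3  4.5 20.2] q6 -2.22
[0.588, 0.1693, 0.0944, 87.2] -> [ 0.0025 -0.0058 -0.    ] twist 0.0001
```

Emit:
send_rows(targets=[[[0.05,0.002,-0.006,0.003,0],[0.05,0.002,-0.006,0.003,0],[0.15,0.002,-0.006,0,0],[0.3,0.002,-0.004,-0.002,0],[0.45,0.002,-0.004,-0.004,0],[0.45,0.002,-0.004,-0.006,0],[0.45,0.002,-0.004,-0.04,0],[0.45,0.002,-0.004,-0.12,0],[0.45,0.002,-0.004,-0.22,0],[0.45,0.002,-0.004,-0.3,0]]])

```text
time: 30.3
position: [0.5828, 0.1663, 0.2117]
eef_rot: [0.08, 3.14, -0.0]
ft_force: [0.5, 0.0, -0.3]
width: 0.0387
gripper_force: 0.0
```

Emit:
send_rows(targets=[[[0.45,-0.1,-0.5,-0.1,0],[0.45,-0.1,-0.7,-0.1,0],[0.45,-0.1,-0.9,-0.1,0],[0.45,-0.1,-0.98,-0.1,0],[0.45,-0.1,-0.98,-0.1,0],[0.45,-0.1,-0.98,-0.1,0],[0.45,-0.1,-0.98,-0.1,0],[0.45,-0.1,-0.98,-0.1,0],[0.45,-0.1,-0.98,-0.1,0],[0.45,-0.1,-0.98,-0.1,0]]])

```text
time: 31.3
position: [0.6018, -0.2285, 0.2493]
eef_rot: [-0.085, -3.14, -0.0]
ft_force: [-0.0, -0.4, 0.4]
width: 0.0383
gripper_force: 0.0
```

```bash
python3 - <<'E'
from see import *
show()
im=ctrl.snapshot("top");s=ctrl.snapshot("scene");cv2.imwrite("pics/t8.png",im);cv2.imwrite("pics/s8.png",s)
r=lambda i,k:cv2.resize(i,None,fx=k,fy=k,interpolation=cv2.INTER_CUBIC)
B=np.hstack([r(im[225:315,220:320],4),r(s[225:315,310:410],4)]);cv2.imwrite("pics/p8.png",B)
comps("top",im,(222,235,314,300),lambda h:(h[...,1]<60)&(h[...,2]>150),60,.014)
E
```

```text
t 31.30 pos [ 0.6018 -0.2285  0.2493] phi 86.90 w 0.0383 gf 0.0 ft [-0.  -0.4  0.4] q6 -1.56
top 344 circ 0.5776 0.1682 r 0.0357 rect 0.5757 0.1686 size 0.053 0.053 ang 1.2
top 387 circ 0.5734 0.1049 r 0.0362 rect 0.5740 0.1058 size 0.052 0.054 ang 87.4
top 346 circ 0.5710 0.0470 r 0.0323 rect 0.5709 0.0493 size 0.053 0.041 ang 1.2
top 393 circ 0.5155 0.1715 r 0.0359 rect 0.5155 0.1725 size 0.053 0.051 ang 1.2
top 487 circ 0.5125 0.1082 r 0.0364 rect 0.5126 0.1080 size 0.054 0.054 ang 87.1
top 158 circ 0.5105 0.0634 r 0.0273 rect 0.5105 0.0631 size 0.017 0.054 ang 87.1
top 125 circ 0.5087 0.0358 r 0.0271 rect 0.5087 0.0369 size 0.053 0.014 ang 1.2
```

View pics/p8.png

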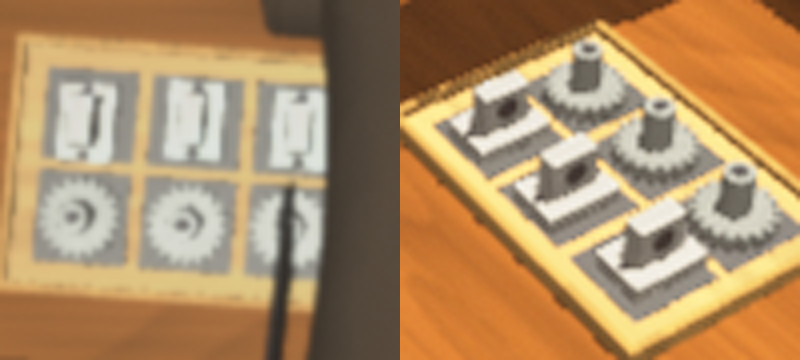

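All six parts look flat in their squares. In the top crop the new support's foot is centred at about (86,121), against a square centre of about (93,117). I'll put numbers on that offset from the saved picture.

```bash
python3 - <<'E'
from see import *
im=cv2.imread("pics/t8.png")
for th in(175,190):comps("top",im,(222,235,302,300),lambda h:(h[...,1]<60)&(h[...,2]>th),60,.014)
s=cv2.imread("pics/s8.png")
f=lambda u,v:((u-400+.5)/4+309.5,(v+.5)/4+224.5)
for n,u,v in(("g1",587,48),("g2",659,104),("g3",740,171)):print(n,onz("scene",*f(u,v),.042).round(4))
# foot top corners (scene crop) of the b3 support: left, bottom, right
P=[onz("scene",*f(u,v),.016)[:2] for u,v in((573,246),(627,292),(711,246))]
print([p.round(4) for p in P],"centre",((P[0]+P[2])/2).round(4),[np.degrees(np.arctan2(*(b-a)[::-1])).round(1) for a,b in((P[0],P[1]),(P[1],P[2]))])
E
```

```text
top 252 circ 0.5760 0.1070 r 0.0288 rect 0.5760 0.1058 size 0.034 0.049 ang 87.0
top 236 circ 0.5718 0.1704 r 0.0282 rect 0.5720 0.1719 size 0.046 0.036 ang 1.2
top 244 circ 0.5708 0.0427 r 0.0277 rect 0.5710 0.0445 size 0.048 0.031 ang 1.2
top 241 circ 0.5137 0.1749 r 0.0247 rect 0.5159 0.1733 size 0.044 0.043 ang 35.2
top 257 circ 0.5126 0.1088 r 0.0234 rect 0.5120 0.1090 size 0.044 0.044 ang 46.4
top 86 circ 0.5110 0.0406 r 0.0217 rect 0.5111 0.0358 size 0.043 0.012 ang 1.4
top 90 circ 0.5106 0.0574 r 0.0196 rect 0.5110 0.0633 size 0.017 0.039 ang 86.7
top 142 circ 0.5756 0.1158 r 0.0235 rect 0.5754 0.1121 size 0.020 0.046 ang 87.7
top 132 circ 0.5720 0.1797 r 0.0236 rect 0.5720 0.1784 size 0.018 0.046 ang 86.9
top 82 circ 0.5721 0.1635 r 0.0240 rect 0.5721 0.1621 size 0.014 0.047 ang 87.9
top 77 circ 0.5748 0.0953 r 0.0226 rect 0.5748 0.0949 size 0.011 0.044 ang 87.9
top 216 circ 0.5699 0.0421 r 0.0267 rect 0.5699 0.0433 size 0.046 0.029 ang 1.4
top 180 circ 0.5152 0.1732 r 0.0214 rect 0.5161 0.1732 size 0.041 0.039 ang 46.5
top 209 circ 0.5123 0.1088 r 0.0224 rect 0.5127 0.1082 size 0.042 0.042 ang 57.7
top 70 circ 0.5118 0.0575 r 0.0184 rect 0.5121 0.0628 size 0.016 0.036 ang 86.7
top 69 circ 0.5110 0.0406 r 0.0193 rect 0.5111 0.0358 size 0.038 0.012 ang 1.4
g1 [0.5096 0.0475 0.042 ]
g2 [0.5106 0.1086 0.042 ]
g3 [0.5138 0.1741 0.042 ]
[array([0.6011, 0.1442]), array([0.6007, 0.1855]), array([0.5442, 0.1874])] centre [0.5727 0.1658] [np.float64(90.6), np.float64(178.1)]
```

Support_1 is about 6 mm off in x, and the limit is 8 mm. I'll re-grip it and move it by +5.5 mm in x and -1.5 mm in y.

Emit:
send_rows(targets=[[[0.45,0.128,0.99,0.1,-0.001],[0.45,0.128,0.99,0.1,-0.001],[0.45,0.128,0.99,0.1,-0.001],[0.45,0.128,0.99,0.1,-0.001],[0.45,0.128,0.99,0.1,-0.001],[0.45,0.128,0.99,0.1,-0.001],[0.45,0.128,0.99,0.1,-0.001],[0.45,0.128,0.99,0.1,-0.001],[0.45,0.128,0.99,0.1,-0.001],[0.45,0.128,0.99,0.1,-0.001]]])

```text
time: 32.4
position: [0.5705, 0.1736, 0.2091]
eef_rot: [-0.063, -3.14, 0.0]
ft_force: [0.7, -0.6, 0.0]
width: 0.0386
gripper_force: 0.0
```

Emit:
send_rows(targets=[[[0.45,0,0,0.02,0],[0.45,0,0,0.04,0],[0.45,0,0,0.04,0]]])

```text
time: 32.7
position: [0.5709, 0.1697, 0.1916]
eef_rot: [-0.073, -3.139, 0.002]
ft_force: [-0.3, 0.1, -0.1]
width: 0.0383
gripper_force: 0.0
```

```bash
python3 mv.py .572,.1705,.0985,87.2
```

```text
t 32.70 pos [0.5709 0.1697 0.1916] phi 87.33 w 0.0383 gf 0.0 ft [-0.3  0.1 -0.1] q6 -2.23
[0.572, 0.1705, 0.0985, 87.2] -> [-0.0031  0.0025  0.2327] twist 0.0004
```

Emit:
send_rows(targets=[[[0.45,-0.003,0.002,0.08,0],[0.45,-0.003,0.002,0.15,0],[0.45,-0.003,0.002,0.2,0],[0.45,-0.003,0.002,0.225,0],[0.45,-0.003,0.002,0.232,0],[0.2,-0.003,0.002,0.232,0],[0.05,-0.003,0.002,0.232,0],[0.05,-0.003,0.002,0.232,0],[0.05,-0.003,0.002,0.232,0],[0.05,-0.003,0.002,0.232,0]]], force=25)

```text
time: 33.7
position: [0.5733, 0.1721, 0.1013]
eef_rot: [0.07, 3.139, 0.001]
ft_force: [-0.6, 0.5, 6.7]
width: 0.0128
gripper_force: 28.6
```

```bash
python3 mv.py .5775,.169,.1005,87.2
```

```text
t 33.70 pos [0.5733 0.1721 0.1013] phi 87.44 w 0.0128 gf 28.6 ft [-0.6  0.5  6.7] q6 -2.23
[0.5775, 0.169, 0.1005, 87.2] -> [-0.0108 -0.0073  0.0021] twist 0.0007
```

Emit:
send_rows(targets=[[[0.05,0,0,-0.005,0],[0.05,0,0,-0.008,0],[0.05,-0.005,-0.003,-0.008,0],[0.05,-0.01,-0.006,-0.008,0.0007],[0.05,-0.014,-0.007,-0.008,0.0007],[0.05,-0.014,-0.007,-0.008,0.0007],[0.05,-0.014,-0.007,-0.004,0.0007],[0.05,-0.014,-0.007,-0.001,0.0007],[0.05,-0.014,-0.007,0,0.0007],[0.05,-0.014,-0.007,0,0.0007]]])

```text
time: 34.7
position: [0.5783, 0.1687, 0.1014]
eef_rot: [0.077, 3.14, -0.0]
ft_force: [-3.5, -1.7, 9.8]
width: 0.0131
gripper_force: 29.0
```

It's down, with contact at the same height as before. I'm releasing and backing off to verify.

Emit:
send_rows(targets=[[[0.2,0,0,-0.001,0],[0.45,0,0,-0.001,0],[0.45,0,0,-0.001,0],[0.45,0,0,-0.03,0],[0.45,0,0,-0.1,0],[0.45,0,0,-0.2,0],[0.45,0,0,-0.3,0],[0.45,0,0,-0.38,0]]])

```text
time: 35.5
position: [0.5786, 0.1688, 0.2557]
eef_rot: [0.077, 3.139, 0.001]
ft_force: [2.0, 0.6, 0.0]
width: 0.0385
gripper_force: 0.0
```

Emit:
send_rows(targets=[[[0.45,-0.05,-0.98,0,0],[0.45,-0.05,-0.98,0,0],[0.45,-0.05,-0.98,0,0],[0.45,-0.05,-0.98,0,0],[0.45,-0.05,-0.98,0,0],[0.45,-0.05,-0.98,0,0],[0.45,-0.05,-0.98,0,0],[0.45,-0.05,-0.98,0,0],[0.45,-0.05,-0.98,0,0],[0.45,-0.05,-0.98,0,0]]])

```text
time: 36.5
position: [0.5785, -0.225, 0.2526]
eef_rot: [0.082, 3.141, 0.0]
ft_force: [0.4, -0.3, -0.1]
width: 0.0383
gripper_force: 0.0
```

Emit:
send_rows(targets=[[[0.45,0.02,-0.3,0,0],[0.45,0.02,-0.3,0,0],[0.45,0.02,-0.3,0,0],[0.45,0.02,-0.3,0,0]]])

```text
time: 36.9
position: [0.5648, -0.3445, 0.2524]
eef_rot: [-0.08, -3.14, 0.0]
ft_force: [0.1, -0.1, 0.8]
width: 0.0385
gripper_force: 0.0
```

```bash
python3 - <<'E'
from see import *
show()
im=ctrl.snapshot("top");cv2.imwrite("pics/t9.png",im)
comps("top",im,(222,235,314,300),lambda h:(h[...,1]<60)&(h[...,2]>175),60,.014)
E
```

```text
t 36.90 pos [ 0.5648 -0.3445  0.2524] phi 87.09 w 0.0385 gf 0.0 ft [ 0.1 -0.1  0.8] q6 -1.37
top 254 circ 0.5778 0.1679 r 0.0292 rect 0.5769 0.1689 size 0.051 0.034 ang 1.2
top 259 circ 0.5760 0.1070 r 0.0288 rect 0.5760 0.1051 size 0.035 0.050 ang 87.0
top 274 circ 0.5712 0.0431 r 0.0293 rect 0.5710 0.0421 size 0.034 0.052 ang 87.1
top 259 circ 0.5140 0.1743 r 0.0251 rect 0.5155 0.1738 size 0.044 0.044 ang 46.5
top 286 circ 0.5120 0.1067 r 0.0269 rect 0.5120 0.1078 size 0.046 0.045 ang 46.4
top 294 circ 0.5115 0.0484 r 0.0251 rect 0.5110 0.0475 size 0.045 0.048 ang 34.8
```

All six parts are within about 4 mm of their square centres, so I'm handing in.

```bash
python3 -c "
from rig import ctrl
print(ctrl.close_job())"
```

```text
the job is handed in; nothing more can be done
None
```

The tray is filled and handed in at about 37 s: the near row holds the three gears and the far row the three supports, all upright and, from the last overhead picture, within about 4 mm of their square centres (no verdict was returned).

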